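Slide the dish carriage to its index stop

ROBOT

A 6-joint arm with a two-finger parallel gripper is mounted at the origin on a cart in front of the work surface, level with it; the furniture and walls round the work are solid. World frame = base frame: x ahead of the robot, y to its left, z up, the work surface at z = 0. Lengths are in mm, angles in rad, forces in N, time in s.
With the tool pointing down it reaches from about 425 to 925 mm from the base axis. Payload 12.5 kg.
Tool frame: the origin (TCP) lies at the very end of the fingers, on their centre line; the grasp point (between the pads) lies behind it (manip.hold_point_z is the z of the grasp point in the tool frame, in mm); z points along the fingers, y is the direction in which the jaws open and shut (so a half turn about z gives the same grasp; the last joint's range is limited). The gripper opens to 85 mm and grips with 20 to 120 N. Pads are 22 mm wide; open, the fingers measure 114 mm over their backs; the gripper's body (76 mm by 85 mm) begins 54 mm behind the grasp point. The pads swing forward as they close: fully open they stand 13 mm farther back than shut.
Start: joints at [1.073, 0.491, 1.559, -0, 1.092, -0.106], TCP at [238.644, 577.666, 196.927] pointing down, gripper open.
Joint ranges: [-3.1, 3.1], [-0.84, 2.19], [0.05, 2.79], [-1.13, 4.28], [0.06, 2.93], [-2.69, 2.69]. Speed limits (rad/s): [2.22, 2.22, 2.79, 3.14, 3.14, 3.14].

INTERFACE

Orientations are given as a rotation vector (axis times angle).
In Python, from plant import get_state, imaging, manip gives the robot as it stands. The module is installed in compiled form; this text tells all that it offers.
- The arm moves only by the shell command python3 -m jog 'ROWS'. ROWS is JSON, a list that holds one entry, the list of rows, each a list of 7 numbers: the opening, from 0 (shut) to 1 (fully open), then the shift along the tool's x, y, z in mm, then the turn, a rotation vector about the tool's x, y, z in rad. A call has 1 to 20 rows; each row shifts and turns the commanded pose from where the row before left it, along the tool's axes as they then stand; what a row does not reach is not made up. A row lasts 1/12 s, in which the tool goes at most 41.7 mm and 7.16 degrees, less where a joint would pass 70% of its speed; a pose out of reach is approached as far as the arm can. A call is refused whole if a number of a shift passes 41.7 or a number of a turn 0.125, either way. A call with a gripper value outside its range is refused whole. The fingers move at their own pace and stop on an object; the grip force is fixed at half the most. Time passes only in rows, so rows that do not move let the fingers close. It gives the time, the measured TCP pose, the force and the opening at its end, in the units of the state.
- get_state(): the state, without advancing time (a new reading comes with each control period).
- imaging.capture(name): name is "scene" or "top" or "wrist"; returns (picture, depth): 420x560x3 uint8, blue, green, red; 420x560 float32, mm along the optical axis (not along the pixel's ray), 0 where there is no reading.
- imaging.camera_info(name): a dict with "vertical_fov" (degrees; the focal length in pixels is half the picture's height over the tangent of half this angle, whatever the lens; pixels are square), "cx", "cy" (the principal point, pixels), "dist_coeffs" ([k1, k2, p1, p2, k3] as OpenCV has them; the pictures are not rectified), "extrinsics" (4x4, takes a point from world to camera coordinates). Camera axes: x right, y up, looking along -z (the intrinsics and any distortion apply to the point x, -y, -z); pixel columns grow to the right and rows downward; lengths in mm; the calibration is good to about 2 mm. A picture is of the moment at which its call begins: read the wrist's pose just before it. camera_info takes no time and is no camera call; for the wrist camera it gives the pose at the moment of the call.
- manip.close_job(): hands the job in, once; it reports no verdict.
Trained networks look in the newest picture that a camera, given by its name, has taken for a name from the list of things; names that differ only in an ending like _2 or _b are one class to them, and where a whole thing is asked for, a point or a joint stands for the part that bears it (a point fixed in the world has none). Each returns a list of dicts, best first, with "confidence" (0 to 1); they miss things now and then, are a little off and sometimes report something else, mostly with a low value. They report only what shows in the picture. A call takes as long as a camera call. They do not tell look-alikes from the thing itself.
- imaging.silhouettes(name, camera): "mask" (420x560 bool, what is visible of it) and "at" ([column, row] in pixels, amid what is visible of it).
The state is a dict: "time": time; "q": joint angles; "joint_velocities": joint speeds; "joint_torque": joint torques, N m; "tcp_pos": TCP position; "tool_rot": TCP orientation; "force": force on the tool from outside, world axes, zero at the start; "ft_torque": the same for the moment, N m; "grip_width": opening from 0.0 (shut) to 1.0 (fully open).
Only numpy, scipy, OpenCV 4.12 (cv2) and the standard library are available. Lean on these libraries where they do the work, as an engineer would, in place of code of your own. Each camera call takes 0.05 s, during which the arm holds its last target. There are 200 camera calls.

TASK

Bring the petri dish on the slide rail to the viewing position: with shut fingertips, press down the ribbed lock pad in the middle of the carriage to free its brake, and, keeping it pressed, push the carriage along the rail until it rests against the stop with the upright round-headed index post (not the plain stop at the other end). Then let the pad spring up and move clear. Do not grasp or lift anything, do not force the carriage along while its brake is on, do not touch the dish, and leave the things around the rail where they stand.

Things in the scene. Friction and masses are not known exactly. Their poses are not given: they have to be found in the camera images.
- rail: Fixed aluminium slotted rail, 400 mm long (its y axis), 50 mm wide, top 30 mm above the worktop (foot 74 mm wide, 6 mm high). Origin: centre of its underside, on the worktop. x points across the rail, to the side of the dish tray (away from the robot at yaw 0); z up. The carriage slides along y. Carriage and stops are turned as the rail is.
- carriage_mid (a point): Middle of the grey carriage, on the rail's centre line, at the rail top (30 mm up); axes as the rail's. It is 78 mm long along the rail: an upright block at each end (16 mm long, 50 mm wide, top 61 mm up), and between them a 46 mm gap, open at both sides, with the lock pad. Freed, it slides with about 1 N of friction; with the pad up the brake holds about 15 N. The dish tray, on its +x side, is part of it.
- pad_top (a point): Centre of the top face of the ribbed black lock pad in the middle of the carriage, 36 mm across the rail, 40 mm along it. Its top is 50 mm above the worktop when up, 11 mm below the end blocks' tops. It is pressed straight down, up to 6 mm, against a spring (about 6.5 N to start, 9.5 N at the bottom), springs back when left, and rides with the carriage.
- lock_pad (a joint): Travel of the lock pad in m: 0 up (brake on), 0.006 fully down. The brake is free from about 0.001; 0.002 or more counts as pressed.
- stop_marked: The stop with the index post: fixed aluminium block on the rail, 20 mm along the rail, 56 mm wide, top 56 mm above the worktop; on its middle a post with a round flat head 20 mm across, top 76 mm up. Origin: on the rail's centre line, under the block's middle, at the worktop. It is 130 to 160 mm from the rail's middle, at either end. The carriage touches it when their middles are 49 mm apart.
- stop_plain: The plain stop at the other end: the same block without any post (top 56 mm above the worktop). Origin as for stop_marked. Not the one to go to.
- dish_mid (a point): Centre of the lidded petri dish, 60 mm across, 15 mm high, lying loose in the round tray of the carriage, its centre 74 mm from the rail's centre line, its top 53 mm above the worktop. It rides along and must not be touched.
- tray_floor (a point): Centre of the tray's floor, 38 mm above the worktop; the tray's rim is 70 mm across outside, 64 mm inside, 43 mm above the worktop.
- eyepiece_spare: Bystander: black eyepiece standing on end, 35 mm across, 42 mm high, on the robot's side of the rail. Origin: centre of its underside.
- screw_pot: Bystander: clear pot with grey lid, 41 mm across, 40 mm high, on the robot's side of the rail. Origin: centre of its underside.
- oil_bottle: Bystander: small bottle with black cap, 29 mm across, 63 mm high, beyond the dish's path. Origin: centre of its underside.
- objective_10x: Bystander: white microscope objective standing on end, 24 mm across, 36 mm high, beyond the dish's path. Origin: centre of its underside.
- carriage (a joint): Travel of the carriage from where it stood at the start, in m, positive along the rail's +y.
- microscope_b: Fixed tall microscope on the worktop to the right of the rail, about 0.29 m by 0.17 m, 0.6 m high, its front at about x = 0.36; origin: centre of its underside. A tool starting to its right must be drawn back and swung round in front of it, not straight across.
Mind the look-alikes: they are no part of the job. Leave any blue or turquoise look-alike of the part that bears dish_mid alone.

How it is judged (in metres and radians):
On the way, in this order (a step that is already met when the one before it is completed fails the run):
1. the lock pad is pressed before the carriage has moved (value of joint lock_pad above 0.002 m and distance of carriage_mid from where it was at the start of the episode below 0.008 m), for 0.1 s.
2. the carriage reaches the stop with the index post, the pad still pressed (horizontal distance between carriage_mid and stop_marked below 0.0515 m and value of joint lock_pad above 0.001 m), for 0.1 s.
At the end, for the whole second after the job is handed in: The carriage stands within 2.5 mm of touching the stop with the index post, the lock pad is up again (within 0.8 mm), and the dish lies at rest flat in its tray (horizontal distance between carriage_mid and stop_marked below 0.0515 m and value of joint lock_pad below 0.0008 m and linear speed of dish below 0.01 m/s and horizontal distance between dish_mid and tray_floor below 0.005 m and z of dish_mid in the frame of tray_floor below 0.0105 m).
It fails at once if the carriage is forced along while its brake is on (pad not pressed) (value of joint lock_pad below 0.0005 m and distance of carriage_mid from where it was at the start of the episode above 0.008 m and (velocity of joint carriage above 0.012 m/s or velocity of joint carriage below -0.012 m/s)).
It fails at once if the dish is touched by the robot (contact force between any of the fingers, the arm and dish above 0.3 N).
It fails at once if the dish is lifted or tipped out of its tray (z of dish_mid in the frame of tray_floor above 0.0125 m or angle between dish_mid's own z axis and vertical above 0.15 rad).
It fails at once if a bystander is moved by more than 10 mm or lifted (distance of any of eyepiece_spare, screw_pot, oil_bottle, objective_10x from where it was at the start of the episode above 0.01 m).
It also fails if it takes over 35 s, if anything falls off the work surface, if the arm or the gripper's body presses on something with over 40 N, if the wrist force passes 120 N, or if a joint passes its speed limit or range.

## Working session

There is one attempt and no reset: what is moved stays moved. The work goes in short steps, Python scripts to look and compute and a shell command to move; the robot and the scene stay as the last step left them, time stands still between calls to the robot, and variables do not carry over. Pictures are saved under pics/ and viewed, about 8 in all and at most 12, crops included, and the job is handed in when it is done.

```bash
mkdir -p pics; cat > h.py <<'E'
import numpy as np, cv2
from plant import get_state, imaging, manip
def K(c):
    i=imaging.camera_info(c); f=210/np.tan(np.radians(i["vertical_fov"])/2)
    return np.array([[f,0,i["cx"]],[0,f,i["cy"]],[0,0,1]]),np.array(i["dist_coeffs"],float),np.array(i["extrinsics"],float)
def world(c,uv,d=None,z=None,cal=None):
    k,dist,E=cal or K(c); uv=np.array(uv,float).reshape(-1,1,2)
    p=cv2.undistortPoints(uv,k,dist).reshape(-1,2)
    r=np.c_[p[:,0],-p[:,1],-np.ones(len(p))]; R,t=E[:3,:3],E[:3,3]
    o=-R.T@t; rw=r@R
    s=np.array(d,float).reshape(-1,1) if d is not None else ((z-o[2])/rw[:,2]).reshape(-1,1)
    return o+s*rw
E
python3 - <<'E'
from h import *
s=get_state();print(s)
for c in("scene","top"):
    p,d=imaging.capture(c);cv2.imwrite(f"pics/{c}0.png",p);np.save(f"pics/{c}d.npy",d)
    k,di,E=K(c);print(c,k[0,0],di,(-E[:3,:3].T@E[:3,3]).round())
    for n in("rail","carriage_mid","pad_top","stop_marked","stop_plain","dish_mid","eyepiece_spare","screw_pot","oil_bottle","objective_10x"):
        for r in imaging.silhouettes(n,c)[:3]:
            m=r["mask"]&(d>0); v,u=np.nonzero(m)
            if len(u)<5: continue
            w=world(c,np.c_[u,v],d=d[v,u]); 
            print(n,round(r["confidence"],2),r["at"],len(u),np.median(w,0).round(),"ztop",np.percentile(w[:,2],95).round())
E
```

```text
{'time': 0.0, 'q': array([ 1.07339236e+00,  4.91546881e-01,  1.55946687e+00,  2.35959357e-05,
        1.09164159e+00, -1.05607490e-01]), 'joint_velocities': array([-0.00058569, -0.00040361,  0.00061181, -0.00082326, -0.00051952,
       -0.00224513]), 'joint_torque': array([-6.46008339e-04, -6.18452883e+01, -2.61591607e+01, -1.64040871e-04,
        4.09491287e-03, -9.56618038e-06]), 'tcp_pos': array([238.51108659, 577.42400844, 196.32962036]), 'tool_rot': array([-6.11455083e-01, -3.08117125e+00,  1.58402882e-03]), 'force': array([-0.17538692, -0.90280821,  0.57354602]), 'ft_torque': array([-0.06147028,  0.01612371, -0.06159105]), 'grip_width': 0.9993776797082154}
scene 401.95183148702415 [-0.00342968  0.          0.          0.          0.        ] [-14. 372. 465.]
rail 0.67 [245.6, 252.1] 3307 [535. -36.  19.] ztop 31.0
carriage_mid 0.68 [281.4, 224.0] 1107 [ 546. -133.   44.] ztop 62.0
pad_top 0.59 [285.1, 221.8] 114 [ 555. -144.   51.] ztop 52.0
stop_marked 0.94 [313.2, 210.6] 420 [ 556. -236.   47.] ztop 76.0
stop_plain 0.65 [215.0, 259.0] 516 [538.  43.  47.] ztop 57.0
dish_mid 0
[... 724 characters left out ...]
3.0
carriage_mid 0.62 [275.8, 217.2] 976 [ 565. -141.   48.] ztop 63.0
pad_top 0.53 [276.6, 222.9] 224 [ 558. -141.   51.] ztop 55.0
stop_marked 0.67 [316.2, 221.2] 165 [ 560. -244.   57.] ztop 78.0
stop_plain 0.67 [205.9, 227.7] 239 [549.  35.  56.] ztop 60.0
dish_mid 0.74 [276.7, 193.3] 420 [ 631. -139.   54.] ztop 57.0
dish_mid 0.73 [242.1, 165.4] 28 [694. -51.  35.] ztop 38.0
dish_mid 0.71 [260.5, 147.1] 393 [ 761. -102.   16.] ztop 19.0
eyepiece_spare 0.65 [243.3, 169.2] 88 [694. -51.  27.] ztop 38.0
screw_pot 0.72 [240.8, 254.1] 214 [478. -48.  40.] ztop 43.0
oil_bottle 0.34 [274.4, 216.2] 909 [ 563. -141.   49.] ztop 63.0
objective_10x 0.63 [242.8, 169.5] 74 [694. -52.  30.] ztop 38.0
```

View pictures.

```bash
python3 - <<'E'
import cv2
a=cv2.imread("pics/top0.png")[110:290,150:370];b=cv2.imread("pics/scene0.png")[170:300,140:400]
cv2.imwrite("pics/topc.png",cv2.resize(a,None,fx=3.3,fy=3.3,interpolation=2));cv2.imwrite("pics/scenec.png",cv2.resize(b,None,fx=3,fy=3,interpolation=2))
E
```

```text
(no output)
```

View pics/topc.png

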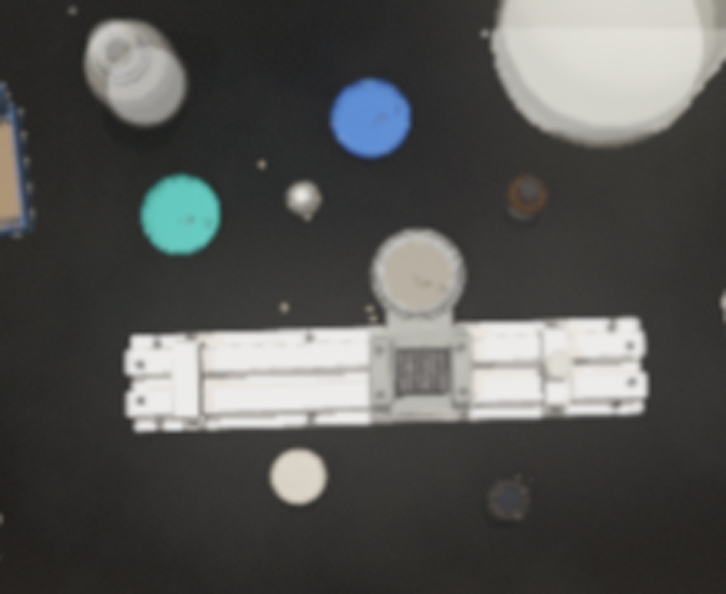

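View pics/scene0.png

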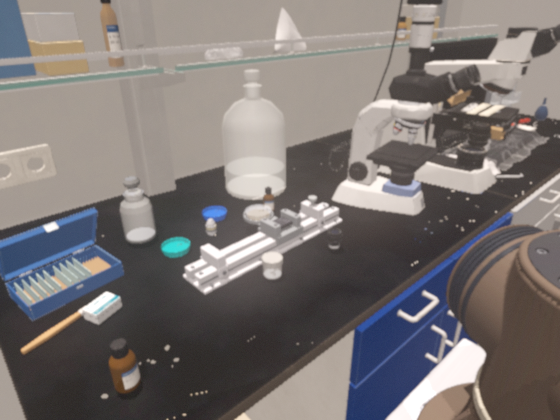

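The marked stop, with its round head at top-crop (558,363), is at the −y end. The plain stop is at crop (186,378) and the carriage pad at (422,371). The tan dish is the real one; blue (371,118) and turquoise (180,215) are decoys. Next I check what stands tall near the path.

```bash
python3 - <<'E'
from h import *
for c in("scene","top"):
    d=np.load(f"pics/{c}d.npy");v,u=np.nonzero(d>0);w=world(c,np.c_[u,v],d=d[v,u])
    m=(w[:,2]>90)&(w[:,0]>200)&(w[:,0]<760)&(abs(w[:,1]+0)<650);q=w[m]
    H={}
    for a in q:
        k=(int(a[0]//50*50),int(a[1]//50*50));h=H.setdefault(k,[0,999,0]);h[0]+=1;h[1]=min(h[1],round(a[2]));h[2]=max(h[2],round(a[2]))
    print(c,{k:h for k,h in sorted(H.items()) if h[0]>8})
# shifts in tool frame
s=get_state();R=cv2.Rodrigues(s["tool_rot"])[0];print(R.round(3))
p=s["tcp_pos"]
for a,b in((p,[450,220,200]),([450,220,200],[540,-141,200])):print((R.T@(np.array(b)-a)).round(1))
E
```

```text
scene {(350, -600): [56, 325, 355], (350, -550): [104, 317, 356], (350, -500): [577, 289, 356], (400, -600): [23, 141, 149], (400, -550): [126, 140, 336], (400, -500): [744, 138, 340], (400, -450): [362, 136, 322], (450, -600): [25, 147, 155], (450, -550): [220, 94, 479], (450, -500): [2647, 90, 479], (450, -450): [938, 136, 329], (500, -550): [87, 154, 156], (500, -500): [645, 91, 479], (500, -450): [442, 137, 327], (500, -400): [11, 140, 149], (550, -550): [174, 147, 480], (550, -500): [292, 90, 264], (550, -450): [1110, 90, 259], (600, -550): [32, 246, 293], (600, -450): [201, 91, 235], (700, -350): [203, 90, 212], (700, -300): [757, 90, 219], (700, -250): [87, 91, 199], (700, 150): [160, 90, 129], (700, 200): [379, 90, 128], (700, 250): [468, 90, 129], (700, 300): [460, 90, 128], (750, -350): [131, 92, 223], (750, -300): [112, 128, 230], (750, -250): [330, 90, 217], (750, 150): [31, 90, 100], (750, 200): [22, 90, 97]}
top {(350, -600): [80, 324, 359], (350, -550): [281, 317, 360], (350, -500): [490, 306, 359], (400, -600): [22, 319, 345], (400, -550): [609, 299, 348], (400, -500)
[... 223 characters left out ...]
 605], (500, -450): [542, 141, 332], (550, -600): [15, 145, 151], (550, -550): [126, 146, 500], (550, -500): [545, 90, 269], (550, -450): [679, 91, 261], (600, -550): [50, 161, 295], (600, -500): [148, 178, 242], (600, -450): [144, 91, 233], (650, -550): [27, 97, 166], (700, -350): [137, 90, 221], (700, -300): [367, 90, 222], (700, -250): [44, 91, 204], (700, 150): [97, 93, 130], (700, 200): [177, 91, 131], (700, 250): [211, 90, 132], (700, 300): [176, 90, 131], (750, -350): [115, 94, 228], (750, -300): [128, 209, 234], (750, -250): [124, 92, 222], (750, 150): [13, 90, 104]}
[[-0.924  0.382  0.   ]
 [ 0.382  0.924  0.   ]
 [-0.     0.    -1.   ]]
[-331.9 -249.9   -3.1]
[-221.  -299.3   -0. ]
```

```bash
python3 -m jog '[[[0,-12,-9,0,0,0,0],[0,-24,-18,0,0,0,0],[0,-24,-18,0,0,0,0],[0,-24,-18,0,0,0,0],[0,-24,-18,0,0,0,0],[0,-24,-18,0,0,0,0],[0,-24,-18,0,0,0,0],[0,-24,-18,0,0,0,0],[0,-24,-18,0,0,0,0],[0,-24,-18,0,0,0,0],[0,-24,-18,0,0,0,0],[0,-24,-18,0,0,0,0],[0,-24,-18,0,0,0,0],[0,-24,-18,0,0,0,0],[0,-20,-20,0,0,0,0]]]'
python3 -m jog '[[[0,-18,-25,0,0,0,0.1],[0,-20,-23,0,0,0,0.1],[0,-22,-21,0,0,0,0.1],[0,-24,-18,0,0,0,0.1],[0,-26,-16,0,0,0,0.1],[0,-27,-13,0,0,0,0.1],[0,-28,-10,0,0,0,0.1],[0,-29,-7,0,0,0,0.1],[0,-30,-4,0,0,0,0.1],[0,-30,-1,0,0,0,0.1],[0,-30,0,0,0,0,0.1],[0,-15,0,0,0,0,0],[0,0,0,0,0,0,0],[0,0,0,0,0,0,0]]]'
python3 - <<'E'
from h import *
s=get_state();print(s["tcp_pos"],s["force"],s["grip_width"],s["time"]);R=cv2.Rodrigues(s["tool_rot"])[0];print(R.round(3))
cal=K("wrist");p,d=imaging.capture("wrist");cv2.imwrite("pics/w1.png",p);np.save("pics/w1d.npy",d)
np.savez("pics/w1.npz",k=cal[0],di=cal[1],E=cal[2])
for n in("carriage_mid","pad_top","stop_marked","dish_mid"):
    for r in imaging.silhouettes(n,"wrist")[:2]:
        m=r["mask"]&(d>0); v,u=np.nonzero(m)
        if len(u)<5: continue
        w=world("wrist",np.c_[u,v],d=d[v,u],cal=cal); print(n,round(r["confidence"],2),r["at"],len(u),np.median(w,0).round(1),w.min(0).round(),w.max(0).round())
E
```

```text
time: 2.35
tcp_pos: [456.9, 201.2, 197.0]
tool_rot: [0.612, 3.081, 0.0]
force: [0.1, 0.5, -0.3]
grip_width: 0.001
time: 3.52
tcp_pos: [531.9, -135.8, 196.7]
tool_rot: [-2.133, -2.306, 0.0]
force: [0.1, -0.1, 0.4]
grip_width: 0.001
[ 531.92692689 -135.77974315  196.72270539] [ 0.14432149 -0.12049954  0.36662136] 0.0010047113844599699 3.5167
[[-0.078  0.997 -0.   ]
 [ 0.997  0.078  0.   ]
 [ 0.    -0.    -1.   ]]
carriage_mid 0.26 [307.4, 192.1] 1503 [ 559.7 -140.2   50.7] [ 542. -161.   39.] [ 578. -121.   53.]
pad_top 0.72 [308.0, 193.4] 1485 [ 560.1 -140.7   50.7] [ 542. -161.   47.] [ 578. -121.   53.]
stop_marked 0.85 [324.5, 279.7] 446 [ 583.9 -234.7   54.3] [ 571. -257.    7.] [ 600. -232.   58.]
dish_mid 0.74 [384.7, 191.4] 3160 [ 633.4 -137.3   53.1] [ 604. -169.    1.] [ 684. -109.   55.]
dish_mid 0.74 [457.8, 9.5] 1336 [685.   31.2  15. ] [656.  18.   1.] [714.  43.  18.]
```

View pics/w1.png

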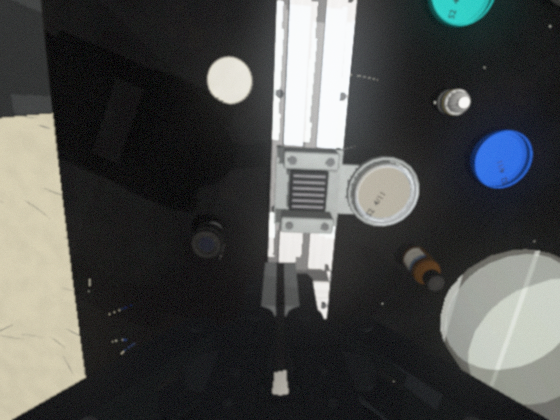

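The wrist view shows the pad at (308,190), clear between the end blocks, with the dish at (384,192). The shut fingers are at the bottom, around (281,290). I'll move over the pad and come down to just above it.

```bash
python3 -m jog '[[[0,-3,14,0,0,0,0.038],[0,-3,14,0,0,0,0],[0,0,0,15,0,0,0],[0,0,0,25,0,0,0],[0,0,0,25,0,0,0],[0,0,0,25,0,0,0],[0,0,0,20,0,0,0],[0,0,0,12,0,0,0],[0,0,0,8,0,0,0],[0,0,0,0,0,0,0],[0,0,0,0,0,0,0]]]'
python3 - <<'E'
from h import *
p,d=imaging.capture("wrist");cv2.imwrite("pics/w2.png",p)
s=get_state();print(cv2.Rodrigues(s["tool_rot"])[0].round(3),s["tcp_pos"])
E
```

```text
time: 4.68
tcp_pos: [561.1, -139.0, 67.2]
tool_rot: [2.175, 2.267, 0.0]
force: [-0.2, -0.2, -0.4]
grip_width: -0.002
[[-0.041  0.999  0.001]
 [ 0.999  0.041 -0.   ]
 [-0.     0.001 -1.   ]] [ 561.34540402 -139.20867493   67.66925274]
```

View pics/w2.png

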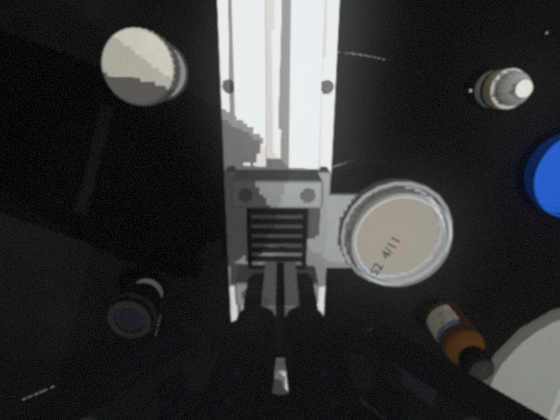

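The fingers at (280,270) are centred across the pad and clear of the blocks and the dish. Now the press.

```bash
python3 -m jog '[[[0,0,0,6,0,0,0],[0,0,0,6,0,0,0],[0,0,0,3,0,0,0],[0,0,0,2,0,0,0],[0,0,0,2,0,0,0],[0,0,0,1,0,0,0],[0,0,0,1,0,0,0],[0,0,0,0,0,0,0],[0,0,0,0,0,0,0],[0,0,0,0,0,0,0]]]'
```

```text
time: 5.57
tcp_pos: [561.0, -139.4, 46.0]
tool_rot: [2.175, 2.266, 0.0]
force: [-0.1, 0.2, 1.9]
grip_width: 0.0
```

```bash
python3 -m jog '[[[0,0,0,0,0,0,0],[0,0,0,0,0,0,0]]]'; python3 -m jog '[[[0,0,0,1,0,0,0],[0,0,0,0,0,0,0],[0,0,0,0,0,0,0]]]';python3 -m jog '[[[0,0,0,1,0,0,0],[0,0,0,0,0,0,0],[0,0,0,0,0,0,0]]]'
```

```text
time: 5.73
tcp_pos: [561.0, -139.4, 46.0]
tool_rot: [2.175, 2.266, 0.0]
force: [0.6, 0.6, -0.1]
grip_width: 0.001
time: 5.98
tcp_pos: [560.9, -139.3, 44.8]
tool_rot: [-2.175, -2.266, -0.0]
force: [0.3, 0.1, -1.0]
grip_width: 0.001
time: 6.23
tcp_pos: [560.9, -139.4, 43.8]
tool_rot: [-2.175, -2.266, -0.0]
force: [-0.8, -0.3, 0.7]
grip_width: 0.0
```

```bash
python3 - <<'E'
from h import *
p,d=imaging.capture("wrist")
cv2.imwrite("pics/w3.png",cv2.resize(p[150:400,180:380],None,fx=2.4,fy=2.4,interpolation=2))
cal=K("wrist")
print(d[225:330:8,280].round(),d[300,215:345:8].round()); 
for q in((278,225),(262,255),(280,262),(280,280),(280,195)): print(q,world("wrist",[q],d=[d[q[1],q[0]]],cal=cal).round(1))
E
```

```text
[182. 184. 183. 187. 188. 152. 143. 138. 131. 127. 122. 122. 124. 125.] [254. 254. 189. 189. 132. 132. 125. 124. 125. 124. 124. 131. 132. 190.
 211. 253. 253.]
(278, 225) [[ 560.6 -123.6   50.6]]
(262, 255) [[ 552.7 -140.9   50.7]]
(280, 262) [[ 562.4 -144.1   51.8]]
(280, 280) [[ 561.8 -129.2   97.3]]
(280, 195) [[ 560.8 -104.6   60.8]]
```

View pics/w3.png

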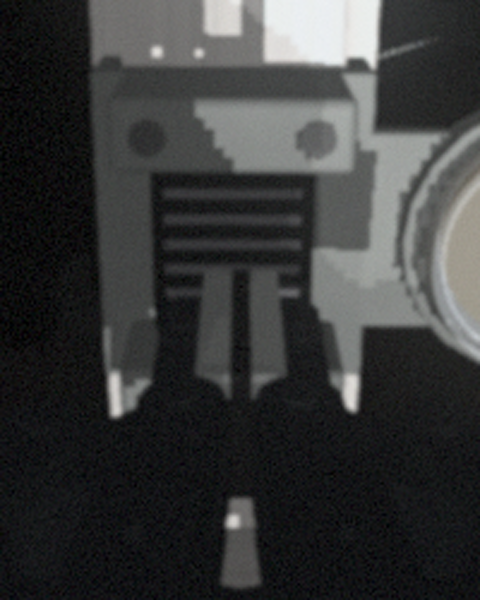

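The pad still reads 50.6 mm up, so the tips are just short of it and no force shows yet. I'll continue in small steps, watching the force.

```bash
for i in 1; do python3 -m jog '[[[0,0,0,1,0,0,0],[0,0,0,0,0,0,0]]]'; python3 -m jog '[[[0,0,0,1,0,0,0],[0,0,0,0,0,0,0]]]';python3 -m jog '[[[0,0,0,1,0,0,0],[0,0,0,0,0,0,0]]]'; done
```

```text
time: 6.45
tcp_pos: [560.9, -139.3, 42.8]
tool_rot: [-2.175, -2.266, -0.0]
force: [0.1, 0.3, 0.6]
grip_width: 0.004
time: 6.62
tcp_pos: [560.9, -139.3, 41.7]
tool_rot: [-2.175, -2.266, -0.0]
force: [-0.4, 0.3, 0.2]
grip_width: 0.0
time: 6.78
tcp_pos: [560.8, -139.3, 40.7]
tool_rot: [-2.175, -2.266, -0.0]
force: [-0.1, -0.3, 0.2]
grip_width: -0.002
```

```bash
python3 - <<'E'
from h import *
cal=K("wrist");p,d=imaging.capture("wrist")
cv2.imwrite("pics/w4.png",cv2.resize(p[200:340,210:350],None,fx=4,fy=4,interpolation=2))
np.set_printoptions(linewidth=200)
for r in range(225,312,5):
    u=np.arange(244,320,6);w=world("wrist",np.c_[u,0*u+r],d=d[r,u],cal=cal);print(r,w[:,2].round().astype(int),w[6,:2].round())
print(manip.hold_point_z)
E
```

```text
225 [50 52 50 51 50 50 50 50 50 50 51 51 38] [ 562. -123.]
230 [50 50 50 51 50 51 51 50 50 50 50 50 39] [ 562. -125.]
235 [51 50 50 50 50 51 52 53 51 51 51 51 38] [ 562. -127.]
240 [51 50 51 51 51 49 51 50 51 51 50 51 39] [ 562. -130.]
245 [50 51 50 51 50 52 51 50 51 52 52 50 39] [ 562. -133.]
250 [50 50 51 51 50 49 50 51 51 51 51 49 39] [ 562. -136.]
255 [50 51 51 53 49 51 50 51 51 51 51 49 39] [ 562. -139.]
260 [50 50 50 51 51 51 51 52 50 51 51 49 38] [ 562. -142.]
265 [50 51 51 51 82 83 83 83 82 51 51 39 39] [ 562. -129.]
270 [51 50 51 50 86 86 88 88 87 50 50 38 38] [ 562. -128.]
275 [51 51 83 84 91 91 90 90 91 83 83 38 38] [ 562. -129.]
280 [50 87 87 87 95 95 95 95 94 87 88 88 38] [ 562. -129.]
285 [51 93 92 92 98 98 98 99 99 92 92 92 37] [ 562. -129.]
290 [ 44  97  96 103 103 101 103 103 103  96  97  97  44] [ 562. -128.]
295 [ 49 100 100 106 106 106 107 107 106  99 101 100  48] [ 562. -128.]
300 [103 104 103 110 110 110 110 109 109 110 103 103  54] [ 562. -128.]
305 [107 106 107 113 113 113 113 114 113 112 107 106 106] [ 562. -128.]
310 [118 119 119 119 118 113 113 113 117 119 119 119 117] [ 562. -131.]
-18.700000000000003
```

View pics/w4.png

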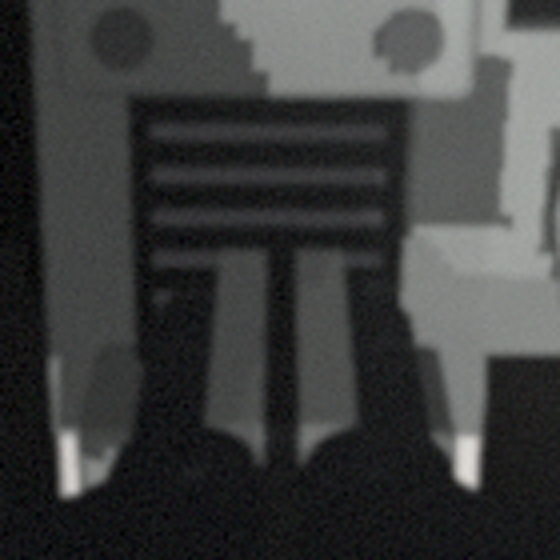

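```bash
python3 - <<'E'
from h import *
p,d=imaging.capture("scene");k,di,E=cal=K("scene")
cv2.imwrite("pics/s5.png",cv2.resize(p[150:260,220:360],None,fx=5,fy=5,interpolation=2))
v,u=np.nonzero(d>0);w=world("scene",np.c_[u,v],d=d[v,u])
m=(abs(w[:,0]-555)<25)&(abs(w[:,1]+139)<20)&(w[:,2]>35)&(w[:,2]<180)
for z in range(35,180,5):
    q=w[m&(w[:,2]>=z)&(w[:,2]<z+5)]
    if len(q):print(z,len(q),q.min(0)[:2].round(),q.max(0)[:2].round())
def proj(P):
    R,t=E[:3,:3],E[:3,3];c=R@np.array(P,float)+t;c=c*[1,-1,-1];return cv2.projectPoints(c.reshape(1,1,3),np.zeros(3),np.zeros(3),k,di)[0].ravel()
print("tcp px",proj(get_state()["tcp_pos"]),"crop*5",(proj(get_state()["tcp_pos"])-[220,150])*5)
E
```

```text
tcp px [279.50828702 225.07633344] crop*5 [297.5414351  375.38166719]
```

View pics/s5.png

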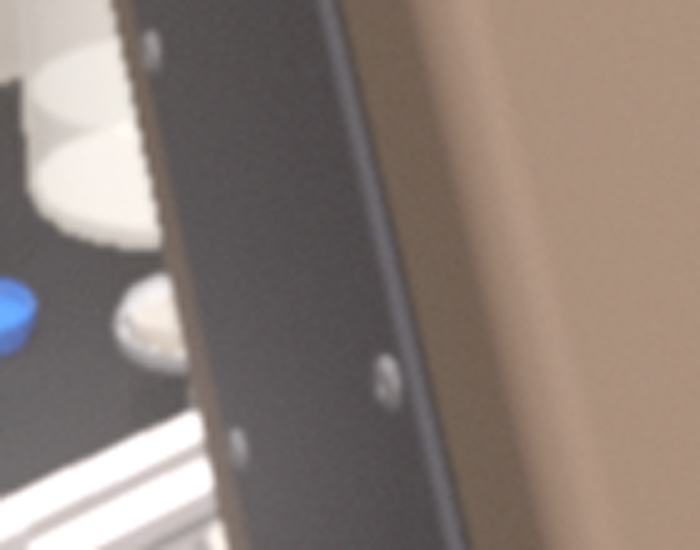

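```bash
python3 - <<'E'
from h import *
k,di,E=cal=K("wrist");s=get_state();R,t=E[:3,:3],E[:3,3]
o=-R.T@t;print("f",k[0,0],"cam",o.round(1),"look",(-R[2]).round(3),"tcp",s["tcp_pos"].round(1),"force",s["force"].round(2),"tau",s["joint_torque"].round(2))
def pr(P):
    c=(R@np.array(P,float)+t)*[1,-1,-1];return cv2.projectPoints(c.reshape(1,1,3),np.zeros(3),np.zeros(3),k,di)[0].ravel().round()
for z in(0,20,40,60):print(z,pr(s["tcp_pos"]+[0,11,z]))
z=np.load("pics/w1.npz");d=np.load("pics/w1d.npy")
for r in range(255,312,5):
    w=world("wrist",[[270,r],[290,r]],d=d[r,[270,290]],cal=(z["k"],z["di"],z["E"]));print(r,w.round().tolist(),d[r,[270,290]])
E
```

```text
f 352.39455143940927 cam [559.  -59.2 218.2] look [ 0.012 -0.313 -0.95 ] tcp [ 560.9 -139.4   40.8] force [ 0.41  0.24 -0.62] tau [-0.000e+00 -6.166e+01 -1.752e+01  0.000e+00 -1.000e-02 -0.000e+00]
0 [278. 229.]
20 [278. 244.]
40 [278. 263.]
60 [278. 287.]
255 [[529.0, -231.0, 7.0], [550.0, -218.0, 31.0]] [403.68182 377.5313 ]
260 [[530.0, -238.0, 7.0], [551.0, -225.0, 30.0]] [405.74365 380.5764 ]
265 [[528.0, -126.0, 238.0], [537.0, -125.0, 237.0]] [150.92433 152.06303]
270 [[528.0, -125.0, 243.0], [537.0, -125.0, 242.0]] [146.56056 147.68938]
275 [[528.0, -126.0, 247.0], [536.0, -125.0, 247.0]] [142.93399 142.34167]
280 [[529.0, -126.0, 251.0], [536.0, -125.0, 250.0]] [139.06834 139.81032]
285 [[529.0, -126.0, 254.0], [536.0, -125.0, 255.0]] [135.72049 134.9793 ]
290 [[529.0, -126.0, 258.0], [536.0, -125.0, 258.0]] [132.14897 131.76503]
295 [[529.0, -125.0, 262.0], [536.0, -125.0, 262.0]] [127.7474  128.45627]
300 [[529.0, -125.0, 266.0], [536.0, -125.0, 266.0]] [124.183945 124.82326 ]
305 [[529.0, -126.0, 268.0], [536.0, -125.0, 268.0]] [122.340866 122.81371 ]
310 [[529.0, -124.0, 273.0], [536.0, -124.0, 273.0]] [116.96935 117.64979]
```

The wrist depth shows the finger ends about 40 mm behind the reported TCP, at z≈80 now with the TCP at 40.7. It was the same in the first wrist picture, and it agrees with the zero force. The pad, at 50.6, is where it should be. Contact should therefore come at TCP z≈10, with the gripper body at about 84 mm, above the 76 mm post. I'll go down guarded.

```bash
python3 -m jog '[[[0,0,0,4,0,0,0],[0,0,0,4,0,0,0],[0,0,0,4,0,0,0],[0,0,0,4,0,0,0],[0,0,0,3,0,0,0],[0,0,0,3,0,0,0],[0,0,0,0,0,0,0]]]'; python3 -m jog '[[[0,0,0,2,0,0,0],[0,0,0,2,0,0,0],[0,0,0,0,0,0,0]]]'; python3 -m jog '[[[0,0,0,1,0,0,0],[0,0,0,1,0,0,0],[0,0,0,0,0,0,0]]]'
```

```text
time: 7.47
tcp_pos: [560.6, -139.3, 18.2]
tool_rot: [-2.175, -2.266, 0.0]
force: [1.5, -0.2, -1.2]
grip_width: -0.0
time: 7.72
tcp_pos: [561.1, -139.4, 15.0]
tool_rot: [2.175, 2.266, 0.0]
force: [-0.8, 0.7, 5.4]
grip_width: 0.001
time: 7.97
tcp_pos: [561.1, -139.4, 13.4]
tool_rot: [2.175, 2.266, 0.001]
force: [-1.0, 0.2, 6.9]
grip_width: -0.002
```

```bash
python3 -m jog '[[[0,0,0,1,0,0,0],[0,0,0,1,0,0,0],[0,0,0,0,0,0,0],[0,0,0,0,0,0,0]]]'; python3 -m jog '[[[0,0,0,1,0,0,0],[0,0,0,0,0,0,0],[0,0,0,0,0,0,0]]]'
```

```text
time: 8.3
tcp_pos: [561.1, -139.4, 11.6]
tool_rot: [2.175, 2.266, 0.001]
force: [-1.4, 1.1, 8.1]
grip_width: 0.0
time: 8.55
tcp_pos: [561.1, -139.4, 10.6]
tool_rot: [2.175, 2.266, 0.001]
force: [-2.6, 1.2, 8.8]
grip_width: -0.004
```

```bash
python3 - <<'E'
from h import *
cal=K("wrist");p,d=imaging.capture("wrist");cv2.imwrite("pics/w6.png",p)
for n in("pad_top","stop_marked"):
  for r in imaging.silhouettes(n,"wrist")[:1]:
    v,u=np.nonzero(r["mask"]&(d>0));w=world("wrist",np.c_[u,v],d=d[v,u],cal=cal);print(n,r["at"],r["confidence"],np.median(w,0).round(1),np.percentile(w[:,2],[20,80]))
s=get_state();print(s["tcp_pos"],s["force"])
E
```

```text
pad_top [262.3, 263.7] 0.9 [ 553.6 -131.    45.5] [45.02095701 46.13838785]
stop_marked [441.3, 282.1] 0.61 [ 632.5 -134.7   53. ] [52.43194283 53.50312872]
[ 561.12538131 -139.44288828   10.67909058] [-1.96711041  1.53221078  8.24194802]
```

Pad pressed by about 5 mm (it now reads 45.5). Now I push toward −y, which is tool −x.

```bash
python3 -m jog '[[[0,-1,0,0,0,0,0],[0,-2,0,0,0,0,0],[0,-2,0,0,0,0,0],[0,-2,0,0,0,0,0],[0,-2,0,0,0,0,0],[0,-2,0,0,0,0,0],[0,-2,0,0,0,0,0],[0,-2,0,0,0,0,0]]]'
python3 -m jog '[[[0,-2,0,0,0,0,0],[0,-2,0,0,0,0,0],[0,-2,0,0,0,0,0],[0,-2,0,0,0,0,0],[0,-2,0,0,0,0,0],[0,-2,0,0,0,0,0],[0,-2,0,0,0,0,0],[0,-2,0,0,0,0,0],[0,-2,0,0,0,0,0],[0,-2,0,0,0,0,0]]]'
python3 - <<'E'
from h import *
cal=K("wrist");p,d=imaging.capture("wrist");cv2.imwrite("pics/w7.png",p)
for n in("pad_top","dish_mid"):
  for r in imaging.silhouettes(n,"wrist")[:1]:
    v,u=np.nonzero(r["mask"]&(d>0));w=world("wrist",np.c_[u,v],d=d[v,u],cal=cal);print(n,r["at"],r["confidence"],np.median(w,0).round(1))
E
```

```text
time: 9.37
tcp_pos: [561.7, -154.5, 10.7]
tool_rot: [2.175, 2.266, 0.001]
force: [-1.5, 0.4, 7.4]
grip_width: 0.001
time: 10.2
tcp_pos: [562.4, -174.4, 10.6]
tool_rot: [2.175, 2.266, 0.0]
force: [-2.7, 0.9, 7.8]
grip_width: 0.001
pad_top [262.6, 263.6] 0.63 [ 555.3 -165.7   45.6]
dish_mid [442.9, 284.0] 0.86 [ 633.8 -169.8   53. ]
```

```bash
python3 -m jog '[[[0,-2,0,0,0,0,0],[0,-2,0,0,0,0,0],[0,-2,0,0,0,0,0],[0,-2,0,0,0,0,0],[0,-2,0,0,0,0,0],[0,-2,0,0,0,0,0],[0,-2,0,0,0,0,0]]]'
python3 -m jog '[[[0,-1,0,0,0,0,0],[0,-1,0,0,0,0,0],[0,-1,0,0,0,0,0],[0,-1,0,0,0,0,0]]]'
python3 -m jog '[[[0,-1,0,0,0,0,0],[0,-1,0,0,0,0,0]]]'
```

```text
time: 10.93
tcp_pos: [562.9, -188.4, 10.6]
tool_rot: [2.175, 2.266, 0.0]
force: [-2.8, 1.6, 9.1]
grip_width: 0.002
time: 11.27
tcp_pos: [563.0, -192.4, 10.6]
tool_rot: [2.175, 2.266, 0.0]
force: [-3.3, 1.0, 8.3]
grip_width: 0.0
time: 11.43
tcp_pos: [563.1, -193.8, 10.6]
tool_rot: [-2.175, -2.266, -0.001]
force: [-0.1, 6.6, 8.9]
grip_width: -0.004
```

```bash
python3 -m jog '[[[0,-1,0,0,0,0,0],[0,-0.5,0,0,0,0,0],[0,0,0,0,0,0,0]]]'
python3 - <<'E'
from h import *
cal=K("wrist");p,d=imaging.capture("wrist")
for n in("pad_top","dish_mid"):
  for r in imaging.silhouettes(n,"wrist")[:1]:
    v,u=np.nonzero(r["mask"]&(d>0));w=world("wrist",np.c_[u,v],d=d[v,u],cal=cal);print(n,r["at"],r["confidence"],np.median(w,0).round(1))
E
```

```text
time: 11.68
tcp_pos: [563.3, -195.2, 10.6]
tool_rot: [-2.175, -2.266, -0.001]
force: [-0.5, 4.9, 8.6]
grip_width: -0.002
pad_top [267.1, 262.3] 0.85 [ 557.1 -185.2   45.5]
dish_mid [440.6, 281.4] 0.8 [ 634.3 -188.7   53. ]
```

The carriage has stopped: the dish moved 54 mm, as expected, and the force along the rail jumped and the tips now slip. Time to lift straight up and check.

```bash
python3 -m jog '[[[0,0,0,0,0,0,0],[0,0,0,-2,0,0,0],[0,0,0,-3,0,0,0],[0,0,0,-6,0,0,0],[0,0,0,-15,0,0,0],[0,0,0,-25,0,0,0],[0,0,0,-30,0,0,0],[0,0,0,-35,0,0,0],[0,0,0,-35,0,0,0],[0,35,0,-20,0,0,0],[0,38,0,0,0,0,0],[0,38,0,0,0,0,0],[0,38,0,0,0,0,0],[0,0,0,0,0,0,0]]]'
python3 - <<'E'
from h import *
out=[]
for c in("top","wrist"):
    cal=K(c);p,d=imaging.capture(c);out.append(p)
    for n in("pad_top","stop_marked","stop_plain","dish_mid","screw_pot","oil_bottle","objective_10x","eyepiece_spare"):
      for r in imaging.silhouettes(n,c)[:1]:
        v,u=np.nonzero(r["mask"]&(d>0));w=world(c,np.c_[u,v],d=d[v,u],cal=cal);print(c,n,r["at"],round(r["confidence"],2),np.median(w,0).round(1))
a=cv2.resize(out[0][150:290,190:370],None,fx=2.2,fy=2.2);b=cv2.resize(out[1],(399,308))
cv2.imwrite("pics/end.png",np.hstack([a[:308],b[:, :400]])) if a.shape[0]==308 else print(a.shape)
E
```

```text
time: 13.0
tcp_pos: [556.3, -41.9, 181.5]
tool_rot: [-2.171, -2.27, -0.001]
force: [0.5, -0.1, 0.1]
grip_width: 0.0
top pad_top [300.6, 223.1] 0.55 [ 560.7 -196.2   51.1]
top stop_marked [317.3, 220.4] 0.66 [ 559.7 -245.3   57.2]
top dish_mid [298.8, 193.1] 0.97 [ 633.6 -194.    53.3]
top oil_bottle [309.0, 168.2] 0.49 [ 691.  -223.3   44.4]
top objective_10x [242.7, 168.7] 0.51 [694.2 -51.1  30.9]
top eyepiece_spare [302.2, 263.4] 0.48 [ 460.6 -208.7   41.9]
wrist pad_top [278.5, 92.2] 0.55 [553.6  37.2  56.2]
wrist stop_marked [280.1, 376.0] 0.51 [ 565.1 -240.8   75.4]
wrist stop_plain [274.7, 90.2] 0.76 [554.   37.5  56.2]
wrist dish_mid [466.8, 232.5] 0.84 [759.6 -98.4  14.9]
wrist screw_pot [198.0, 180.1] 0.85 [482.8 -44.7  39.7]
wrist oil_bottle [396.1, 324.4] 0.81 [ 695.8 -209.9   17.6]
wrist objective_10x [417.2, 185.9] 0.56 [692.2 -46.4  25.7]
wrist eyepiece_spare [185.1, 309.9] 0.78 [ 463.9 -195.2   33.1]
```

View pics/end.png

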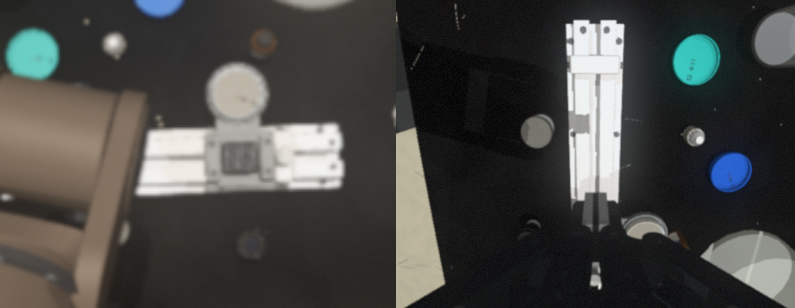

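The carriage block (270,155) sits against the stop with the post (285,150), and the dish lies in its tray at (238,92). Pad to stop measures 49.1 mm, and the pad is back up at about 51 mm.

```bash
python3 -c "
from plant import manip;print(manip.close_job())"
```

```text
the job is handed in; nothing more can be done
None
```

The carriage is at the stop with the index post, and I handed the job in at about 13 s; no verdict is reported. I pressed the lock pad about 5 mm with shut fingertips and slid the carriage 54 mm along the rail. At the stop the force along the rail jumped to about 6.6 N. I then lifted straight up and moved clear.

**Last checks:**
- **Carriage:** the pad centre is 49.1 mm from the stop in the top view, where touching is 49 mm.
- **Pad:** it reads about 51 mm high, so it is up again.
- **Dish:** it lies in its tray, with its top at 53 mm.
- **Bystanders:** all four were still in place, and no contact was seen. In the last top view the arm hid the screw pot, so I only saw that one in the wrist view.

**What disagreed:**
- **Fingertips:** they showed roughly 35–40 mm behind the reported TCP. Contact came at TCP z≈15 for a 50 mm pad, so I found it by force and wrist depth.
- **Detections:** the networks mislabelled a few things. In the wrist view the plain stop was taken for the pad and the blue look-alike for the dish, and while the pad was pressed the dish was taken for the marked stop. I left those out and used the top view.

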